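Third hand at the craft stall: hold a tray corner closed for pinning

TASK

Be the third hand for pinning a small wooden display tray: take the dark end piece out of the slotted rack and stand it on edge on the jig board, flat along the long fence, with its end butted square against the inner face of the pale side that is already clamped there. Ease it home without ramming it, then press the joint closed along the fence with a steady push of about 12 N (no less than 5, no more than 20) for a couple of seconds, and finish while still holding and pushing like that, so that the stallholder can drive the pins. Leave the spare side and everything else on the bench as they are.

Things in the scene. Friction and masses are not known exactly. Their poses are not given: they have to be found in the camera images.
- tray_end: the part to hold: dark brown wooden tray end, a plain board 150 long x 15 thick x 48 mm high, about 85 g, standing on edge in one of the two rack grooves. Origin: centre of its underside. x along its length, y through its thickness, z up. Both ends and both faces are alike: either end may go against the clamped side.
- rack: mid-brown slotted parts rack, fixed, 190 (x) x 150 (y) x 20 mm high, left or right of centre, with the jig on the other side. Two grooves along its x, 19 mm wide, 8 mm deep (floor 12 mm above the bench), centred at y = +45 and -45 mm: one holds the dark tray end, the other the pale spare side (random). Origin: centre of its underside.
- jig: corner assembly jig, fixed: grey-faced board 330 (x) x 280 (y) x 15 mm thick. Origin: centre of its underside; x points to the clamped pale side, z up. Long fence: brown strip 22 mm wide, 18 mm high above the board, along x from -145 to +100 mm, inner face at y = +85 mm. Far fence, also 18 mm high, behind the pale side. Only the pin tin stands on the open part.
- clamp_top (a point): top of the upright red handle of the jig's toggle clamp, 175 mm above the bench, at x = +158, y = -60 mm of the jig; the clamp (40 mm wide, steel) reaches from there to x = +85 mm, pressing down on the pale side's top edge. Fixed; keep the gripper clear of it.
- corner (a point): where the tray end goes: on the board's top face (15 mm above the bench), where the pale side's inner face meets the long fence's inner face; x = +85, y = +85 mm of the jig. x runs along the fence square into the pale side (push direction), y into the long fence, z up. Home: tray end's origin at x -75, y -7.5, z 0 mm here, its x parallel to this x (either way).
- side: the pale wooden tray side clamped in the jig, 210 x 15 x 48 mm high, fixed, standing on the board from y = -125 to +85 mm of the jig, inner face at jig x = +85 mm. Origin: centre of its underside; its x runs along the jig's -y. The contact force between it and the tray end is the push that counts: friction on board and fence, a few N, comes on top at the wrist. Stiff contact (1 mm at 20 N).
- spare_side: bystander: pale wooden tray side 210 x 15 x 48 mm high, standing on edge in the rack's other groove, 90 mm from the tray end centre to centre. Origin: centre of its underside, x along its length.
- bead_jar: bystander: amber glass jar with a wooden lid, 68 mm across, 95 mm high, on the left. Origin: centre of its underside.
- seed_bowl: bystander: terracotta bowl of seeds, 132 mm across, 45 mm high, left of the work area. Origin: centre of its underside.
- pin_hammer: bystander: small hammer 240 mm long, lying crosswise at the back of the bench. Origin at the underside near its middle, x along the handle.
- glue_bottle: bystander: white bottle with an orange cap, 54 mm across, 140 mm high, on the right. Origin: centre of its underside.
- pin_tin: bystander: shallow aluminium tin of brass pins, 90 x 65 x 22 mm, standing on the open part of the jig board, near x = -80, y = -75 mm of the jig, clear of where the tray end goes. Origin: centre of its underside.
- bangle: bystander: dark wooden bangle lying flat, 84 mm across, 22 mm high, on the right. Origin: centre of its underside.
- pin_tray: bystander: pale wooden tray of gilt hair pins, 160 x 100 x 28 mm, on the right. Origin: centre of its underside.
Things that resemble listed ones, but are neither listed nor needed, are in the scene too. Leave any red look-alike of the tray_end alone.

How it is judged:
By the outcome, as a careful person would: the job done as asked, in the order asked, and still so for the second after the job is handed in, while the arm keeps its last pose, push and grip.
It also fails if it takes over 48 s, if anything falls off the work surface, if the arm or the gripper's body presses on something with over 40 N, if the wrist force passes 120 N, or if a joint passes its speed limit or range.

ROBOT

A 6-joint arm with a two-finger parallel gripper is mounted at the origin on the work surface. World frame = base frame: x ahead of the robot, y to its left, z up, the work surface at z = 0. Lengths are in mm, angles in rad, forces in N, time in s.
With the tool pointing down it reaches from about 300 to 775 mm from the base axis. Payload 14.6 kg.
Tool frame: the origin (TCP) lies between the finger pads; the fingertips stand 17 mm ahead of it and the grasp point (between the pads) lies 2 mm behind it; z points along the fingers, x is the direction in which the jaws open and shut, and the axes are right-handed (so a half turn about z gives the same grasp; the last joint's range is limited). The gripper opens to 85 mm and grips with 20 to 120 N. Pads are 22 mm wide; open, the fingers measure 114 mm over their backs; the gripper's body (76 mm by 85 mm) begins 54 mm behind the grasp point. The pads swing forward as they close: fully open they stand 13 mm farther back than shut.
Start: joints at [1.17, 0.3, 1.521, -0, 1.321, -0.067], TCP at [180.197, 519.633, 248.281] pointing down, gripper open.
Joint ranges: [-3.03, 3.03], [-0.79, 2.21], [0.23, 2.52], [-1.04, 4.18], [0, 3.07], [-2.55, 2.55]. Speed limits (rad/s): [2.22, 2.22, 2.57, 3.14, 3.14, 3.14].

INTERFACE

Orientations are given as a rotation vector (axis times angle).
In Python, from station import r, set_gripper, optics gives the robot as it stands. Calls block until the motion is done:
- r.move_ptp(position, orientation): joint-space move of the TCP to a pose.
- r.move_straight(position, max_speed=150, attitude=None, f_stop=None): straight line of the TCP; attitude=None keeps the orientation; max_speed is the mean speed in mm/s. With f_stop (N) it stops when the force on the tool has changed by that much, and returns True; else False.
- r.move_j(angles): joint-space move.
- set_gripper(opening, newtons=None): opening from 0.0 (shut) to 1.0 (fully open); newtons is the grip in N (None keeps the last); returns when the fingers have stopped.
- r.hold(seconds).
- r.ik(position, orientation): joint angles nearest the present ones, or None.
- r.get_obs(): the state.
- optics.grab_frame(name): name is "scene" or "top"; returns a dict with "image" (384x512x3 uint8, red, green, blue), "camera_matrix" (3x3 intrinsics, pixels), "cam_to_world" (4x4, takes a point from camera to world coordinates). Camera axes: x right, y down, z forward; pixel columns grow to the right and rows downward; lengths in mm; the calibration is good to about 2 mm. A picture is of the moment at which its call begins. There is no depth.
A pose or a line that the arm cannot do raises r.PlanningError and nothing moves.
- r.hand_in(): hands the job in, once; it reports no verdict.
Trained networks look in the newest picture that a camera, given by its name, has taken for a name from the list of things; names that differ only in an ending like _2 or _b are one class to them, and where a whole thing is asked for, a point or a joint stands for the part that bears it (a point fixed in the world has none). Each returns a list of dicts, best first, with "confidence" (0 to 1); they miss things now and then, are a little off and sometimes report something else, mostly with a low value. They report only what shows in the picture. A call takes as long as a camera call. They do not tell look-alikes from the thing itself.
- optics.boxes_of(camera, target): "at" ([column, row] in pixels, amid what is visible of it).
- optics.landmark_of(camera, target): "at" ([column, row] in pixels: a listed point, or the origin of a listed thing).
The state is a dict: "clock": time; "q": joint angles; "joint_vel": joint speeds; "effort": joint torques, N m; "tcp_pos": TCP position; "eef_rot": TCP orientation; "contact_force": force on the tool from outside, world axes, zero at the start; "wrist_torque": the same for the moment, N m; "finger_gap": opening from 0.0 (shut) to 1.0 (fully open).
Only numpy, scipy, OpenCV 4.12 (cv2) and the standard library are available. Lean on these libraries where they do the work, as an engineer would, in place of code of your own. Each camera call takes 0.05 s, during which the arm holds its last target. There are 200 camera calls.

## Working session

There is one attempt and no reset: what is moved stays moved. The work goes in short steps, each a Python script; the robot and the scene stay as the last script left them, time stands still between calls to the robot, and variables do not carry over. Pictures are saved under pics/ and viewed, about 8 in all and at most 12, crops included, and the job is handed in when it is done.

```bash
ls; mkdir -p pics
python3 - <<'E'
from station import r,set_gripper,optics
import cv2,numpy as np
for c in("scene","top"):
    f=optics.grab_frame(c); cv2.imwrite(f"pics/{c}0.png",f["image"][:,:,::-1])
    print(c,f["camera_matrix"].round(1).tolist(),f["cam_to_world"].round(3).tolist())
    for n in("tray_end","rack","jig","clamp_top","corner","side","spare_side","pin_tin"):
        print(n,[(np.round(d["at"],1).tolist(),round(d["confidence"],2)) for d in optics.landmark_of(c,n)][:4])
print(r.get_obs())
E
```

```text
pics
scene [[405.1, 0.0, 257.5], [0.0, 405.1, 191.6], [0.0, 0.0, 1.0]] [[-0.156, 0.785, -0.599, 1387.555], [0.988, 0.119, -0.101, 160.806], [-0.008, -0.607, -0.794, 1278.12], [0.0, 0.0, 0.0, 1.0]]
tray_end [([180.7, 155.6], 0.91), ([132.6, 192.6], 0.6), ([181.1, 249.8], 0.56), ([197.2, 195.1], 0.47)]
rack [([208.8, 195.2], 0.79)]
jig [([299.7, 211.0], 0.89)]
clamp_top [([281.6, 220.7], 0.79), ([258.0, 271.4], 0.23)]
corner [([322.9, 227.3], 0.72)]
side [([291.8, 228.7], 0.97)]
spare_side [([217.4, 190.7], 0.57), ([294.4, 228.5], 0.18)]
pin_tin [([276.2, 193.5], 0.85), ([300.7, 209.8], 0.6)]
top [[432.3, 0.0, 245.9], [0.0, 432.3, 187.5], [0.0, 0.0, 1.0]] [[0.027, -0.982, 0.189, 246.971], [-1.0, -0.029, -0.009, 19.896], [0.015, -0.189, -0.982, 1488.322], [0.0, 0.0, 0.0, 1.0]]
tray_end [([313.3, 135.0], 0.67), ([317.6, 198.8], 0.6), ([345.7, 265.6], 0.58)]
rack [([303.0, 201.2], 0.57)]
jig [([202.3, 195.2], 0.96), ([390.2, 200.3], 0.29)]
clamp_top [([210.5, 138.3], 0.88)]
corner [([174.7, 174.1], 0.78)]
side [([204.9, 176.0], 0.94)]
spare_side [([290.6, 205.3], 0.89), ([394.0, 233.3], 0.38)]
pin_tin [([225.6, 214.7], 0.55), ([206.6, 173.6], 0.54)]
{'clock': 0.9, 'q': array([ 1.17037665e+00,  2.99901598e-01,  1.52101929e+00, -2.56192731e-05,
        1.32069549e+00, -6.66025263e-02]), 'joint_vel': array([ 5.45952149e-05,  2.15508522e-04, -2.07923036e-03,  1.22995333e-04,
       -8.45141511e-04, -4.47021325e-04]), 'effort': array([ 7.52819979e-04, -5.43342054e+01, -3.61989892e+01, -5.21681727e-05,
        5.08807061e-04,  4.73631212e-05]), 'tcp_pos': array([180.21167577, 519.62109421, 248.27153503]), 'eef_rot': array([ 2.55959560e+00,  1.82150043e+00, -1.12964415e-05]), 'contact_force': array([ 0.17213318,  0.27739778, -0.3599321 ]), 'wrist_torque': array([-0.00695605,  0.04094976,  0.04121895]), 'finger_gap': 0.9986485667916652}
```

Run:
```python
import cv2
for c,(x0,x1,y0,y1) in {"scene":(90,370,100,300),"top":(110,430,70,310)}.items():
    i=cv2.imread(f"pics/{c}0.png")[y0:y1,x0:x1]; cv2.imwrite(f"pics/{c}0c.png",cv2.resize(i,None,fx=2.5,fy=2.5,interpolation=cv2.INTER_CUBIC))
```

```text
(no output)
```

View pics/scene0c.png

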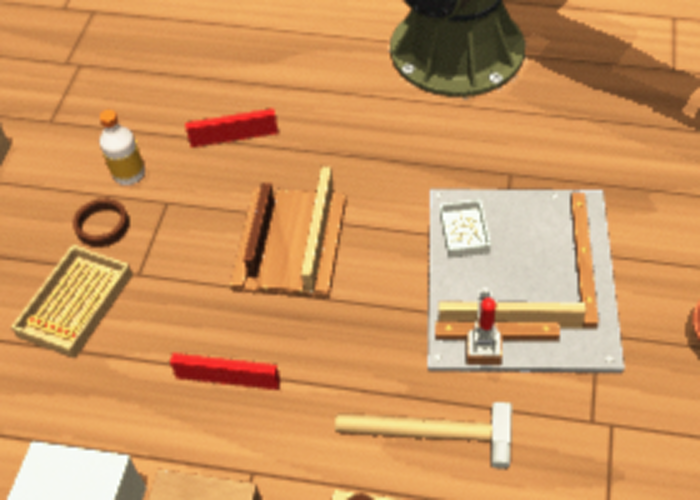

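View pics/top0c.png

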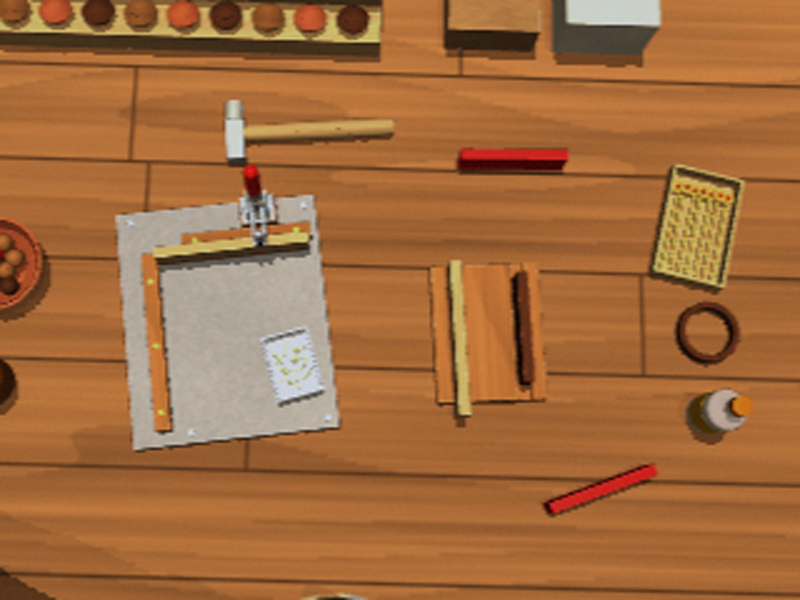

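The top view shows the jig on the left. The fence is at about px 172 and the pale side at about (203,169). The rack is on the right.
- Could be taken for the tray end: red boards at scene (181,155) and (181,249), and top (313,135) and (346,266). Also the pale spare at scene (217,191) and the dark bangle.
- Choice: the dark board at scene (194,192) / top (319,201).

Next I fit poses by model edges in both views.

```bash
cat > fit.py <<'E'
import numpy as np,cv2
from scipy.optimize import least_squares
from scipy.ndimage import map_coordinates
def proj(f,P):
    T=np.linalg.inv(f["cam_to_world"]); p=(T[:3,:3]@np.asarray(P,float).T).T+T[:3,3]
    q=(f["camera_matrix"]@p.T).T; return q[:,:2]/q[:,2:]
def tri(fs,uv):
    A=[];b=[]
    for f,u in zip(fs,uv):
        M=f["cam_to_world"]; d=M[:3,:3]@np.linalg.inv(f["camera_matrix"])@[*u,1]; d/=np.linalg.norm(d)
        Q=np.eye(3)-np.outer(d,d); A.append(Q); b.append(Q@M[:3,3])
    return np.linalg.lstsq(np.vstack(A),np.hstack(b),rcond=None)[0]
def W(s,P):
    c,n=np.cos(s[3]),np.sin(s[3]); P=np.asarray(P,float)
    return P@np.array([[c,-n,0],[n,c,0],[0,0,1]]).T+s[:3]
def fit(fr,edges,s,rng=(4,3,2,1.5,1.5),zfree=True):
    """edges: (cam,P0,P1) in object frame; s=[x,y,z,yaw]"""
    for R in rng:
        obs=[]
        for c,a,b in edges:
            f=fr[c]; im=cv2.cvtColor(f["image"],cv2.COLOR_RGB2LAB).astype(float)
            t=np.linspace(.08,.92,25)[:,None]; L=np.array(a)*(1-t)+np.array(b)*t
            p=proj(f,W(s,L)); d=p[-1]-p[0]; n=np.array([-d[1],d[0]])/np.linalg.norm(d)
            k=np.arange(-R-1,R+1.01,.25)
            S=p[:,None]+k[None,:,None]*n
            g=sum(map_coordinates(im[:,:,ch],[S[...,1],S[...,0]],order=1) for ch in range(0)) if 0 else np.stack([map_coordinates(im[:,:,ch],[S[...,1],S[...,0]],order=1) for ch in range(3)],-1)
            G=np.linalg.norm(g[:,4:]-g[:,:-4],axis=-1); kk=k[2:-2]
            j=G.argmax(1)
            w=np.exp(-np.abs(np.arange(G.shape[1])[None]-j[:,None])/2.)*G**2
            o=(w*kk).sum(1)/w.sum(1); ok=G.max(1)>12
            m=np.median(o[ok]) if ok.any() else 0; ok&=np.abs(o-m)<1.2
            obs.append((c,L[ok],p[ok]+o[ok,None]*n,n))
        def res(v):
            q=np.array(s,float); q[[0,1,3]]=v[[0,1,3]]
            if zfree:q[2]=v[2]
            out=[((proj(fr[c],W(q,L))-o)@n) for c,L,o,n in obs if len(L)]
            return np.hstack(out+[[0.02*(v[2]-s[2])]])
        s=least_squares(res,s,loss="soft_l1",x_scale=[10,10,10,.05]).x
    for (c,a,b),(c2,L,o,n) in zip(edges,obs):
        print(c,a,b,len(L),"mean res px",((proj(fr[c],W(s,L))-o)@n).mean().round(2) if len(L) else None)
    return s
def draw(img,f,s,segs,k,off,col):
    for a,b in segs:
        p=(proj(f,W(s,[a,b]))+.5-off)*k; cv2.line(img,*[tuple(int(x) for x in q) for q in p],col,1)
def box(x0,x1,y0,y1,z0,z1):
    c=[(x,y,z) for x in(x0,x1) for y in(y0,y1) for z in(z0,z1)]
    return [(a,b) for a in c for b in c if a<b and sum(u!=v for u,v in zip(a,b))==1]
E
cat > m1.py <<'E'
from station import optics
from fit import *
fr={c:optics.grab_frame(c) for c in("scene","top")}
T=lambda n,a,b:print(n,(lambda v:(v.round(1)))(tri([fr["scene"],fr["top"]],[a,b])))
T("tray",(197.2,195.1),(317.6,198.8));T("jig",(299.7,211),(202.3,195.2));T("corner",(322.9,227.3),(174.7,174.1));T("clamp",(281.6,220.7),(210.5,138.3))
T("side",(291.8,228.7),(204.9,176));T("rack",(208.8,195.2),(303,201.2))
jc=tri([fr["scene"],fr["top"]],[(299.7,211),(202.3,195.2)]); cc=tri([fr["scene"],fr["top"]],[(322.9,227.3),(174.7,174.1)])
yaw=np.arctan2(*(cc-jc)[[1,0]])-np.pi/4
s=np.array([jc[0],jc[1],0,yaw]); print("jig init",s)
B=15;E=[]
for c in("scene","top"):
    E+=[(c,(165,-140,B),(165,140,B)),(c,(-165,-140,B),(165,-140,B)),(c,(-165,140,B),(165,140,B)),(c,(-165,-140,B),(-165,140,B)),
        (c,(-140,85,B),(75,85,B)),(c,(85,-30,63),(85,80,63)),(c,(85,-120,63),(85,-85,63))]
J=fit(fr,E,s); print("JIG",J.round(4).tolist())
t=tri([fr["scene"],fr["top"]],[(197.2,195.1),(317.6,198.8)])
E=[]
for c in("scene","top"):
    E+=[(c,(-75,-7.5,48),(75,-7.5,48)),(c,(75,-7.5,48),(75,7.5,48)),(c,(-75,-7.5,48),(-75,7.5,48)),(c,(-75,7.5,8),(75,7.5,8))]
P=fit(fr,E,np.array([t[0],t[1],12,J[3]])); print("TRAY",P.round(4).tolist())
np.save("J.npy",J);np.save("P.npy",P)
out=[]
for c,jo,po in(("top",(150,140),(275,165)),("scene",(255,170),(180,160))):
    for o,s,sg in((jo,J,box(-165,165,-140,140,0,15)+box(-145,100,85,107,15,33)+box(85,100,-125,85,15,63)),(po,P,box(-75,75,-7.5,7.5,0,48))):
        w,h,k=(100,75,4) if s is J else(66,50,6)
        i=cv2.resize(fr[c]["image"][o[1]:o[1]+h,o[0]:o[0]+w,::-1],(400,300),interpolation=cv2.INTER_CUBIC)
        draw(i,fr[c],s,sg,400/w,np.array(o),(255,255,0)); out.append(i)
cv2.imwrite("pics/fit1.png",np.vstack([np.hstack(out[:2]),np.hstack(out[2:])]))
E
python3 m1.py
```

```text
tray [ 495.  -234.3   25.5]
jig [499.3 164.2   9.1]
corner [568.5 258.   23.9]
clamp [656.9 120.  169.1]
side [571.7 151.2  -6.1]
rack [ 486.3 -187.6   22.1]
jig init [4.99346670e+02 1.64248334e+02 0.00000000e+00 1.50120991e-01]
scene (165, -140, 15) (165, 140, 15) 22 mean res px 1.8
scene (-165, -140, 15) (165, -140, 15) 24 mean res px 0.04
scene (-165, 140, 15) (165, 140, 15) 25 mean res px 0.03
scene (-165, -140, 15) (-165, 140, 15) 25 mean res px 1.63
scene (-140, 85, 15) (75, 85, 15) 22 mean res px 0.04
scene (85, -30, 63) (85, 80, 63) 25 mean res px -1.42
scene (85, -120, 63) (85, -85, 63) 25 mean res px -1.29
top (165, -140, 15) (165, 140, 15) 22 mean res px 0.1
top (-165, -140, 15) (165, -140, 15) 24 mean res px -0.05
top (-165, 140, 15) (165, 140, 15) 25 mean res px 0.06
top (-165, -140, 15) (-165, 140, 15) 25 mean res px 0.2
top (-140, 85, 15) (75, 85, 15) 25 mean res px -0.11
top (85, -30, 63) (85, 80, 63) 25 mean res px -0.21
top (85, -120, 63) (85, -85, 63) 25 mean res px 0.01
JIG [493.9063, 165.7862, -10.2939, 0.1462]
scene (-75, -7.5, 48) (75, -7.5, 48) 25 mean res px -0.04
scene (75, -7.5, 48) (75, 7.5, 48) 24 mean res px -0.09
scene (-75, -7.5, 48) (-75, 7.5, 48) 25 mean res px 0.0
scene (-75, 7.5, 8) (75, 7.5, 8) 25 mean res px 0.32
top (-75, -7.5, 48) (75, -7.5, 48) 25 mean res px -0.15
top (75, -7.5, 48) (75, 7.5, 48) 25 mean res px -0.51
top (-75, -7.5, 48) (-75, 7.5, 48) 25 mean res px 0.57
top (-75, 7.5, 8) (75, 7.5, 8) 24 mean res px -0.09
TRAY [485.6021, -242.6765, 9.4627, 0.0674]
```

View pics/fit1.png

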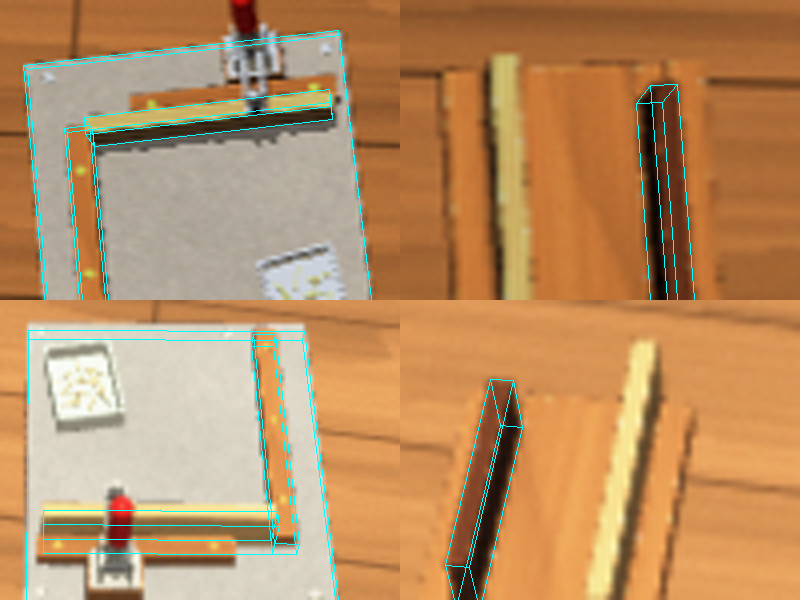

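Tray fit lies on the dark board in both views (its base at z≈9.5 against 12). In the scene view the jig overlay sits about 1.6 px low, a latch onto the wrong edges, so I refit with z held first.

```bash
cat > m2.py <<'E'
from station import optics
from fit import *
fr={c:optics.grab_frame(c) for c in("scene","top")}
J=np.load("J.npy");s=J.copy();s[2]=0;s[0]+=2.0
B=15;E=[]
for c in("scene","top"):
    E+=[(c,(-165,-140,B),(165,-140,B)),(c,(-165,140,B),(165,140,B)),(c,(-165,-140,B),(-165,140,B)),
        (c,(-140,85,B),(75,85,B)),(c,(85,-30,63),(85,80,63)),(c,(85,-125,63),(85,-90,63))]
E+=[("top",(165,-140,B),(165,-80,B)),("top",(165,-40,B),(165,140,B))]
for c in fr: print(c,fit({k:fr[k] for k in fr},[e for e in E if e[0]==c],s,rng=(5,3,2,1.5),zfree=False).round(3).tolist())
s=fit(fr,E,s,rng=(4,3,2),zfree=False);print("z=0",s.round(4).tolist())
J=fit(fr,E,s,rng=(1.5,1.5));print("JIG",J.round(4).tolist())
np.save("J.npy",s)
print("corner",W(s,[(85,85,15)]))
o=(255,170);i=cv2.resize(fr["scene"]["image"][170:245,255:355,::-1],(800,600),interpolation=cv2.INTER_CUBIC)
draw(i,fr["scene"],s,box(-165,165,-140,140,0,15)+box(-145,100,85,107,15,33)+box(85,100,-125,85,15,63),8,np.array(o),(255,255,0))
cv2.imwrite("pics/fit2.png",i)
E
python3 m2.py
```

```text
scene (-165, -140, 15) (165, -140, 15) 24 mean res px 0.35
scene (-165, 140, 15) (165, 140, 15) 25 mean res px -0.25
scene (-165, -140, 15) (-165, 140, 15) 25 mean res px 1.85
scene (-140, 85, 15) (75, 85, 15) 21 mean res px -0.1
scene (85, -30, 63) (85, 80, 63) 25 mean res px -0.51
scene (85, -125, 63) (85, -90, 63) 25 mean res px -0.31
scene [504.838, 166.171, 0.0, 0.147]
top (-165, -140, 15) (165, -140, 15) 24 mean res px 0.34
top (-165, 140, 15) (165, 140, 15) 25 mean res px -0.11
top (-165, -140, 15) (-165, 140, 15) 25 mean res px -0.27
top (-140, 85, 15) (75, 85, 15) 25 mean res px -0.19
top (85, -30, 63) (85, 80, 63) 25 mean res px -0.1
top (85, -125, 63) (85, -90, 63) 25 mean res px -0.1
top (165, -140, 15) (165, -80, 15) 24 mean res px 0.24
top (165, -40, 15) (165, 140, 15) 25 mean res px 0.29
top [491.881, 164.269, 0.0, 0.14]
scene (-165, -140, 15) (165, -140, 15) 23 mean res px 0.39
scene (-165, 140, 15) (165, 140, 15) 25 mean res px -0.21
scene (-165, -140, 15) (-165, 140, 15) 25 mean res px -0.15
scene (-140, 85, 15) (75, 85, 15) 21 mean res px -0.21
scene (85, -30, 63) 
[... 732 characters left out ...]
x 0.01
scene (-140, 85, 15) (75, 85, 15) 22 mean res px -0.18
scene (85, -30, 63) (85, 80, 63) 25 mean res px 0.19
scene (85, -125, 63) (85, -90, 63) 25 mean res px -0.01
top (-165, -140, 15) (165, -140, 15) 24 mean res px 0.26
top (-165, 140, 15) (165, 140, 15) 25 mean res px -0.06
top (-165, -140, 15) (-165, 140, 15) 25 mean res px -0.23
top (-140, 85, 15) (75, 85, 15) 25 mean res px -0.16
top (85, -30, 63) (85, 80, 63) 25 mean res px -0.17
top (85, -125, 63) (85, -90, 63) 25 mean res px -0.09
top (165, -140, 15) (165, -80, 15) 24 mean res px 0.2
top (165, -40, 15) (165, 140, 15) 25 mean res px 0.16
JIG [492.1391, 164.5261, -2.0565, 0.1423]
corner [[565.1145963  260.64288029  15.        ]]
```

View pics/fit2.png

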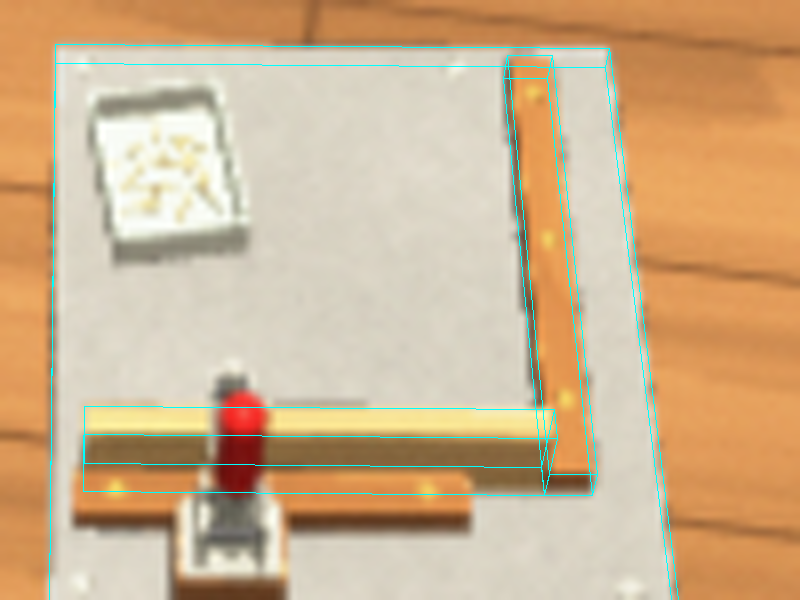

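Both views now agree (under 0.3 px) with jig at (492.1, 164.5), yaw 0.142. Both fits show the same −2 mm z bias as the calibration, so the text heights hold. Now the pick.

```bash
cat > h.py <<'E'
from station import r,set_gripper,optics
import numpy as np
from scipy.spatial.transform import Rotation as Ro
from fit import W
J=np.array([492.14,164.53,0,0.1423]); P=np.load("P.npy")
def ori(yaw,s=1):
    x=s*np.array([-np.sin(yaw),np.cos(yaw),0]); z=np.array([0,0,-1.]); return Ro.from_matrix(np.c_[x,np.cross(z,x),z]).as_rotvec()
def jp(x,y,z): return W(J,[(x,y,z)])[0]
ex=np.array([np.cos(J[3]),np.sin(J[3]),0]); ey=np.array([-ex[1],ex[0],0])
def st(t=""):
    o=r.get_obs(); d=o["tcp_pos"]-J[:3]; F=o["contact_force"]
    print(t,"t%.2f"%o["clock"],"tcp",o["tcp_pos"].round(1),"jig",np.round([d@ex,d@ey,d[2]],2),"F",np.round([F@ex,F@ey,F[2]],1),"M",o["wrist_torque"].round(2),"gap",round(o["finger_gap"],3)); return o
E
python3 - <<'E'
from h import *
for s in(1,-1):
    print(s,r.ik([P[0],P[1],50],ori(P[3],s)),r.ik(jp(10,77.5,53),ori(J[3],s)))
s=min((1,-1),key=lambda s:abs(r.ik([P[0],P[1],50],ori(P[3],s))[5])); print("s",s); np.save("s.npy",s)
set_gripper(0.6)
r.move_ptp([P[0],P[1],180],ori(P[3],s)); st("above")
r.move_straight([P[0],P[1],50],120); r.hold(.2); st("down")
set_gripper(0.0,60); st("grip")
import cv2
fr={c:optics.grab_frame(c)["image"] for c in("scene","top")}
cv2.imwrite("pics/grip.png",np.hstack([cv2.resize(fr["scene"][140:240,140:240,::-1],(400,400)),cv2.resize(fr["top"][140:240,270:370,::-1],(400,400))]))
E
```

```text
1 [-5.30913779e-01  5.32282267e-01  1.70533118e+00 -4.44089210e-16
  9.03979203e-01 -2.16911812e+00] [ 3.92108481e-01  5.35941707e-01  1.69012044e+00 -4.44089210e-16
  9.15530510e-01 -1.32098785e+00]
-1 [-5.30913779e-01  5.32282267e-01  1.70533118e+00 -4.44089210e-16
  9.03979203e-01  9.72474530e-01] [ 3.92108481e-01  5.35941707e-01  1.69012044e+00 -4.44089210e-16
  9.15530510e-01  1.82060481e+00]
s -1
above t4.43 tcp [ 485.9 -242.1  180.1] jig [ -63.86 -401.67  180.06] F [ 0.6 -0.2  0.1] M [-0.02  0.01  0.03] gap 0.596
down t5.87 tcp [ 485.8 -242.8   50.5] jig [ -64.05 -402.28   50.49] F [ 0.6 -0.1  0.4] M [-0.01 -0.01  0.02] gap 0.601
grip t6.28 tcp [ 485.7 -242.7   50.1] jig [ -64.18 -402.23   50.12] F [-0.7  0.5  1.6] M [-0.08  0.02  0.  ] gap 0.161
```

View pics/grip.png

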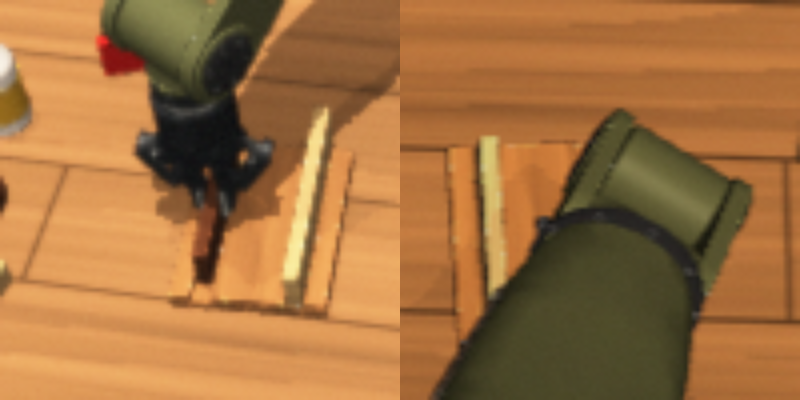

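The gripper straddles the dark board (scene ~(192,190)) and the spare is untouched. The gap matches 15 mm and the side forces are small. Lift, carry and hover.

Run:
```python
from h import *
import cv2
s=int(np.load("s.npy"))
r.move_straight([P[0],P[1],90],60); st("lift")
r.move_straight([P[0],P[1],240],150)
r.move_ptp(jp(-15,60,240),ori(J[3],s)); st("over")
r.move_straight(jp(-15,60,68),110); r.hold(.3); st("hover")
fr={c:optics.grab_frame(c)["image"] for c in("scene","top")}
cv2.imwrite("pics/hover.png",np.hstack([cv2.resize(fr["scene"][160:260,255:355,::-1],(400,400)),cv2.resize(fr["top"][130:230,140:240,::-1],(400,400))]))
```

```text
lift t7.20 tcp [ 485.4 -242.6   89.7] jig [ -64.36 -402.05   89.75] F [-0.4  0.4 -0. ] M [ 0.07 -0.03  0.  ] gap 0.165
over t10.05 tcp [469.2 221.1 240. ] jig [-14.73  59.25 239.96] F [ 0.4  0.2 -0.7] M [ 0.01 -0.04 -0.02] gap 0.163
hover t12.07 tcp [468.8 221.8  68.2] jig [-14.94  60.02  68.16] F [-0.2  0.2 -0.9] M [-0.02 -0.01 -0.03] gap 0.165
```

View pics/hover.png

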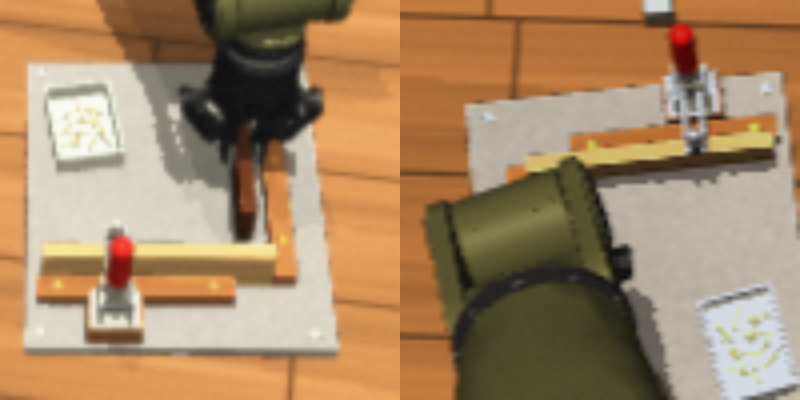

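The board is held level, about 15 mm off the bench jig face, parallel to the fence and clear of the pale side. Next: touch the board, then the fence.

Run:
```python
from h import *
c=r.get_obs()["tcp_pos"]
print(r.move_straight(jp(-15,60,47),12,f_stop=3)); r.hold(.2); o=st("board")
z=o["tcp_pos"][2]
r.move_straight(jp(-15,60,z+0.3),12); r.hold(.2); o=st("eased"); z=o["tcp_pos"][2]
print(r.move_straight(jp(-15,68,z),30,f_stop=5))
print(r.move_straight(jp(-15,84,z),10,f_stop=4)); r.hold(.2); st("fence")
```

```text
True
board t13.54 tcp [468.8 221.8  53.1] jig [-15.02  59.99  53.11] F [-2.2 -0.3  7.1] M [-0.07  0.18  0.  ] gap 0.161
eased t13.99 tcp [468.7 221.8  53.3] jig [-15.07  59.98  53.27] F [ 0.  -1.  -0.6] M [-0.01 -0.02 -0.  ] gap 0.166
False
True
fence t15.56 tcp [466.3 238.4  53.1] jig [-15.07  76.78  53.13] F [-0.8 -2.2  3.9] M [-0.32 -0.15 -0.02] gap 0.168
```

Run:
```python
from h import *
o=r.get_obs(); d=o["tcp_pos"]-J[:3]; y=d@ey
for k in range(3):
    r.move_straight(jp(-15,y+0.3*(k+1),53.4),10,f_stop=10); r.hold(.25); st(k)
```

```text
0 t16.06 tcp [466.3 238.5  53.3] jig [-15.04  76.89  53.33] F [ 0.1 -4.4  2.4] M [-0.9  -0.21 -0.14] gap 0.161
1 t16.56 tcp [466.3 238.5  53.3] jig [-15.03  76.92  53.34] F [ 0.6 -8.3  3.2] M [-1.32 -0.24 -0.06] gap 0.166
2 t17.06 tcp [466.3 238.6  53.3] jig [-15.06  76.95  53.31] F [ -1.5 -10.4   2.8] M [-1.76 -0.31 -0.18] gap 0.163
```

Firm fence contact (2 mm flat within yaw moment ~0.1 N m). Ease the fence push to ~3 N, then approach the side.

Run:
```python
from h import *
r.move_straight(jp(-15,77.15,53.4),10); r.hold(.2); st("light")
print(r.move_straight(jp(4,77.15,53.4),20,f_stop=7)); st("slide")
print(r.move_straight(jp(16,77.15,53.4),6,f_stop=4)); st("touch"); r.hold(.3); st("touch+")
```

```text
light t17.51 tcp [466.3 238.5  53.3] jig [-15.07  76.9   53.29] F [ 1.  -6.1  1.3] M [-1.14 -0.24 -0.15] gap 0.167
True
slide t17.76 tcp [466.4 238.4  53.2] jig [-15.02  76.78  53.16] F [0.2 0.5 5.1] M [-0.06 -0.06 -0.05] gap 0.166
True
touch t18.35 tcp [466.4 238.3  53.2] jig [-14.98  76.7   53.15] F [-0.5  0.2  4.4] M [-0.01 -0.07 -0.03] gap 0.165
touch+ t18.65 tcp [466.4 238.3  53.1] jig [-14.99  76.71  53.14] F [-2.1  0.8  5.6] M [ 0.11 -0.02  0.  ] gap 0.164
```

Run:
```python
from h import *
r.move_straight(jp(-15,76.9,53.5),10); r.hold(.2); st("light")
for x in(-8,-2,4):
    print(r.move_straight(jp(x,76.95,53.5),20,f_stop=12)); st("slide")
r.hold(.2); st()
print(r.move_straight(jp(16,77.05,53.5),6,f_stop=5)); st("touch"); r.hold(.3); st("touch+")
```

```text
light t19.10 tcp [466.4 238.5  53.4] jig [-15.02  76.84  53.39] F [ 0.4 -1.   0.5] M [-0.15 -0.31 -0.11] gap 0.166
False
slide t19.60 tcp [473.5 239.5  53.4] jig [-7.86 76.83 53.4 ] F [ 0.4 -2.3 -0.8] M [-0.42 -0.26 -0.17] gap 0.163
False
slide t20.05 tcp [479.3 240.3  53.5] jig [-1.98 76.84 53.46] F [-0.3 -4.   0.1] M [-0.67 -0.05 -0.06] gap 0.165
False
slide t20.50 tcp [485.1 241.1  53.5] jig [ 3.91 76.84 53.46] F [-1.9 -3.9  0.2] M [-0.8   0.14 -0.07] gap 0.161
 t20.70 tcp [485.1 241.1  53.4] jig [ 3.89 76.84 53.44] F [-2.2 -4.9  0.4] M [-0.88  0.19 -0.12] gap 0.168
True
touch t21.18 tcp [485.3 241.   53.3] jig [ 4.04 76.72 53.27] F [0.2 0.6 4.1] M [-0.02 -0.21 -0.02] gap 0.161
touch+ t21.48 tcp [485.2 240.9  53.2] jig [ 3.99 76.61 53.16] F [0.8 0.8 4.1] M [ 0.4  -0.49  0.02] gap 0.161
```

Run:
```python
from h import *
r.move_straight(jp(4,76.95,53.45),10); r.hold(.15); st("light")
for x in np.arange(5,16,.5):
    r.move_straight(jp(x,77.0,53.45),6); F=r.get_obs()["contact_force"]
    if F@ex<-6: break
r.hold(.3); st("x%.1f"%x)
```

```text
light t21.88 tcp [485.3 241.2  53.4] jig [ 4.05 76.83 53.38] F [ 2.3 -1.3  2.3] M [-0.23 -0.66 -0.08] gap 0.164
x5.0 t22.50 tcp [485.4 241.2  53.4] jig [ 4.22 76.87 53.37] F [-5.6 -3.3  6.7] M [-0.55  0.48 -0.05] gap 0.165
```

Blocked at jig x≈4.1, while 10 was expected. Look before pushing.

Run:
```python
from h import *
import cv2
f={c:optics.grab_frame(c) for c in("scene","top")}
from fit import draw,box
out=[]
for c,o in(("scene",(290,190)),("top",(155,150))):
    i=cv2.resize(f[c]["image"][o[1]:o[1]+50,o[0]:o[0]+50,::-1],(400,400),interpolation=cv2.INTER_CUBIC)
    k=i.copy(); draw(k,f[c],np.array([*J[:2],-2,J[3]]),box(85,100,-125,85,15,63)+box(-71,79,69.3,84.3,15,63),8,np.array(o),(255,255,0)); out.append(np.vstack([i,k]))
cv2.imwrite("pics/blk.png",cv2.resize(np.hstack(out),(600,600)))
```

```text
(no output)
```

View pics/blk.png

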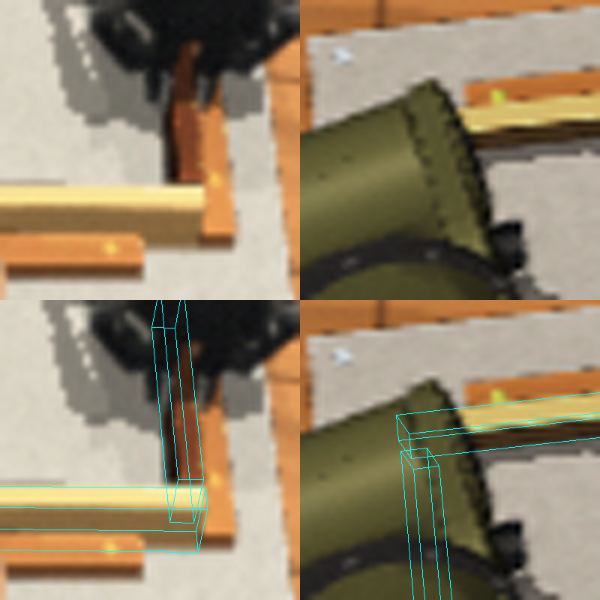

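Run:
```python
from h import *
import cv2
from fit import *
r.move_straight(jp(-16,73,54.2),40); r.hold(.2); o=st("back")
f=optics.grab_frame("scene"); fr={"scene":f}
# part model: origin at TCP projection; z biased -2 as in the calibration fits
s=np.array([*o["tcp_pos"][:2],o["tcp_pos"][2]-38-2,J[3]])
Jb=np.array([*J[:2],-2,J[3]])
oo=(290,185);k=11
i=cv2.resize(f["image"][oo[1]:oo[1]+50,oo[0]:oo[0]+50,::-1],(550,550),interpolation=cv2.INTER_CUBIC)
draw(i,f,Jb,[((85,-30,63),(85,85,63)),((-100,85,15),(85,85,15)),((-100,85,33),(85,85,33))],k,np.array(oo),(255,255,0))
for dx,col in((0,(255,255,0)),(6,(0,255,0))):
    draw(i,f,s,box(-75+dx,75+dx,-7.5,7.5,0,48),k,np.array(oo),col)
cv2.imwrite("pics/back.png",i)
```

```text
back t23.48 tcp [466.  234.5  54.1] jig [-15.91  73.    54.14] F [ 0.5 -0.1  0.1] M [-0.    0.03 -0.  ] gap 0.159
```

View pics/back.png

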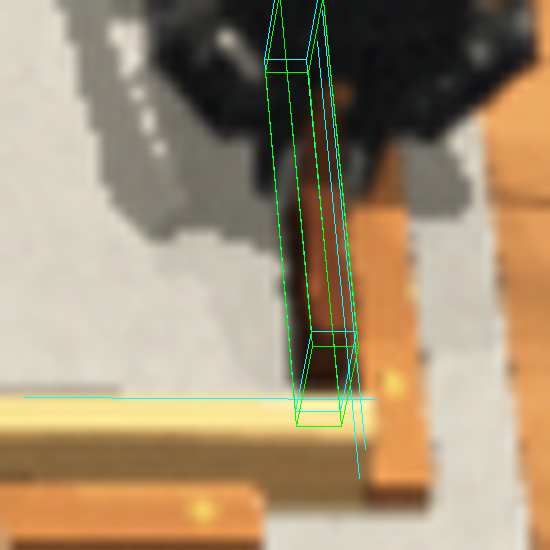

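The brown top face ends at row ~348. That matches the green outline (part sits 6 mm further forward in the grip), so the stop at 4.1 was the pale side itself. Now come back gently and build up the push.

```bash
cat > push.py <<'E'
from h import *
r.move_straight(jp(-4,76.3,53.9),40); r.hold(.1)
r.move_straight(jp(-4,76.95,53.4),8); r.hold(.2); st("corner-8")
def fx():
    v=[]
    for _ in range(5): r.hold(.04); v.append(r.get_obs()["contact_force"])
    m=np.mean(v,0); return -m@ex
r.move_straight(jp(1,77.0,53.4),15); f0=fx(); st("pre"); print("fric",f0.round(1))
x=2.0
while x<7:
    r.move_straight(jp(x,77.05,53.4),6); f=fx(); print("x%.2f f%.1f"%(x,f))
    if f>6: break
    x+=.5
st("touch"); np.save("x.npy",x)
E
python3 push.py
```

```text
corner-8 t24.54 tcp [477.2 240.   53.5] jig [-4.04 76.86 53.52] F [-2.3 -2.7  3.8] M [-0.51  0.17 -0.14] gap 0.164
pre t25.23 tcp [482.  240.7  53.5] jig [ 0.76 76.87 53.46] F [-5.2 -3.5  4.9] M [-0.69  0.44 -0.1 ] gap 0.166
fric 4.9
x2.00 f7.5
touch t25.76 tcp [482.7 240.8  53.4] jig [ 1.5  76.87 53.42] F [-7.2 -4.4  7.3] M [-0.83  0.72 -0.08] gap 0.164
```

```bash
cat > push2.py <<'E'
from h import *
def obs():
    v=[]
    for _ in range(4): r.hold(.03); v.append(r.get_obs())
    F=np.mean([o["contact_force"] for o in v],0); d=v[-1]["tcp_pos"]-J[:3]
    return np.array([F@ex,F@ey,F[2]]),np.array([d@ex,d@ey,d[2]])
r.move_straight(jp(1.5,76.9,53.75),10); print(*[a.round(2) for a in obs()])
x=2.0;z=53.75
while x<12:
    r.move_straight(jp(x,76.97,z),8); F,d=obs(); print("cmd %.1f z%.2f"%(x,z),F.round(1),d.round(2))
    if F[0]<-7: break
    if F[2]>2.5: z+=.08
    if F[2]<0.3: z-=.05
    x+=.7
st("end")
E
python3 push2.py
```

```text
[-1.73 -2.4   1.17] [ 1.46 76.84 53.66]
cmd 2.0 z53.75 [-3.7 -3.1  2.5] [ 1.77 76.86 53.63]
cmd 2.7 z53.75 [-4.  -4.   2.8] [ 2.42 76.86 53.63]
cmd 3.4 z53.83 [-3.7 -3.5  2.4] [ 3.11 76.86 53.67]
cmd 4.1 z53.83 [-3.6 -3.4  2.2] [ 3.83 76.84 53.67]
cmd 4.8 z53.83 [-3.7 -3.4  2.1] [ 4.51 76.84 53.66]
cmd 5.5 z53.83 [-3.8 -3.4  2.2] [ 5.23 76.87 53.68]
cmd 6.2 z53.83 [-3.6 -3.5  2. ] [ 5.92 76.85 53.66]
cmd 6.9 z53.83 [-3.8 -3.9  2. ] [ 6.63 76.84 53.69]
cmd 7.6 z53.83 [-3.4 -3.6  2.7] [ 7.32 76.87 53.68]
cmd 8.3 z53.91 [-3.6 -3.6  1.9] [ 8.03 76.85 53.75]
cmd 9.0 z53.91 [-3.4 -3.6  1.3] [ 8.76 76.84 53.72]
cmd 9.7 z53.91 [-7.5 -3.6  2.4] [ 8.94 76.85 53.57]
end t30.74 tcp [490.1 241.9  53.6] jig [ 8.94 76.85 53.57] F [-7.3 -3.3  1.8] M [-0.84  0.74 -0.1 ] gap 0.16
```

Steady sliding friction is 3.6 N, then a clear stop at 8.9. That is the real side contact; the earlier stop was stiction. The contact height rose 0.5 mm, so the part has pitched slightly in the pads. I'll re-grip in place so it settles flat, then build the push.

```bash
cat > push3.py <<'E'
from h import *
exec(open("push2.py").read().split("r.move_straight")[0].split("import *\n")[1])
set_gripper(0.3); r.move_straight(jp(8.9,76.85,53.3),10); r.hold(.15); print("open",*[a.round(2) for a in obs()])
set_gripper(0.0,70); print("regrip",*[a.round(2) for a in obs()])
x=9.0
while x<12:
    r.move_straight(jp(x,77.0,53.35),6); F,d=obs(); print("cmd %.2f"%x,F.round(1),d.round(2))
    if F[0]<-14: break
    x+=float(np.clip((15.5+F[0])/15,.1,.4))
np.save("x.npy",x); st("push")
E
python3 push3.py
```

```text
open [ 0.16 -0.27  0.08] [ 8.93 76.86 53.33]
regrip [-0.61 -1.29  3.92] [ 9.01 76.82 53.5 ]
cmd 9.00 [-2.  -3.1  5.4] [ 8.99 76.84 53.49]
cmd 9.40 [-5.6 -3.2  8. ] [ 9.05 76.83 53.51]
cmd 9.80 [-8.6 -3.4 10.1] [ 9.11 76.82 53.47]
cmd 10.20 [-10.9  -4.   11.6] [ 9.24 76.83 53.46]
cmd 10.51 [-14.1  -4.1  14.2] [ 9.27 76.85 53.47]
push t33.85 tcp [490.4 241.9  53.5] jig [ 9.27 76.85 53.47] F [-14.6  -5.   13.6] M [-0.95  1.89 -0.09] gap 0.164
```

Downward load crept to 14 N, which would eat the push as friction (μ≈0.65). Ease z so the earlier 3.6 N friction baseline applies again.

```bash
cat > push4.py <<'E'
from h import *
exec(open("push2.py").read().split("r.move_straight")[0].split("import *\n")[1])
x=float(np.load("x.npy"));z=53.35;y=76.95
for k in range(14):
    F,d=obs(); print("cmd %.2f %.2f"%(x,z),F.round(1),d.round(2))
    if abs(F[0]+15.5)<1.2 and abs(F[2]-2.5)<1.5: break
    z+=float(np.clip((F[2]-2.5)/70,-.08,.12)); x+=float(np.clip((15.5+F[0])/15,-.3,.25))
    r.move_straight(jp(x,y,z),8)
np.save("x.npy",[x,y,z]); st("set")
E
python3 push4.py
```

```text
cmd 10.51 53.35 [-14.3  -3.8  14. ] [ 9.26 76.85 53.46]
cmd 10.59 53.47 [-13.9  -3.3  12.6] [ 9.28 76.83 53.47]
cmd 10.69 53.59 [-13.9  -2.9  12.1] [ 9.28 76.82 53.48]
cmd 10.80 53.71 [-14.1  -2.9  11. ] [ 9.26 76.83 53.44]
cmd 10.90 53.83 [-14.3  -2.4  10.2] [ 9.26 76.81 53.45]
cmd 10.98 53.94 [-14.6  -2.5   9.2] [ 9.27 76.83 53.48]
cmd 11.04 54.04 [-13.9  -2.4   8.5] [ 9.28 76.85 53.5 ]
cmd 11.14 54.12 [-14.6  -2.3   7.9] [ 9.28 76.86 53.52]
cmd 11.21 54.20 [-14.9  -2.4   7.1] [ 9.28 76.83 53.51]
cmd 11.24 54.27 [-14.7  -1.9   6.8] [ 9.28 76.84 53.51]
cmd 11.30 54.33 [-15.1  -1.8   6.2] [ 9.32 76.82 53.53]
cmd 11.32 54.38 [-14.9  -2.2   6.3] [ 9.3  76.84 53.53]
cmd 11.37 54.43 [-15.   -1.9   5.8] [ 9.28 76.83 53.51]
cmd 11.40 54.48 [-14.9  -1.5   4.8] [ 9.3  76.82 53.52]
set t39.22 tcp [490.4 241.9  53.5] jig [ 9.26 76.84 53.51] F [-16.2  -2.4   5.9] M [-0.5   1.98 -0.09] gap 0.159
```

Run:
```python
from h import *
import cv2
for k in range(5): r.hold(.5); st(k)
f=optics.grab_frame("scene")["image"]; cv2.imwrite("pics/end.png",cv2.resize(f[160:260,255:355,::-1],(500,500),interpolation=cv2.INTER_CUBIC))
```

```text
0 t39.72 tcp [490.4 241.9  53.5] jig [ 9.29 76.83 53.53] F [-15.5  -1.8   5. ] M [-0.52  1.94 -0.09] gap 0.161
1 t40.22 tcp [490.4 241.9  53.5] jig [ 9.27 76.83 53.5 ] F [-15.   -2.    4.7] M [-0.57  1.99 -0.05] gap 0.16
2 t40.72 tcp [490.4 241.9  53.5] jig [ 9.27 76.82 53.51] F [-14.8  -2.    4.7] M [-0.57  2.   -0.07] gap 0.161
3 t41.22 tcp [490.5 241.9  53.6] jig [ 9.32 76.85 53.56] F [-14.8  -1.9   5.6] M [-0.56  1.97 -0.11] gap 0.161
4 t41.72 tcp [490.5 241.9  53.5] jig [ 9.31 76.82 53.54] F [-14.   -1.6   5.1] M [-0.57  1.93 -0.14] gap 0.161
```

View pics/end.png

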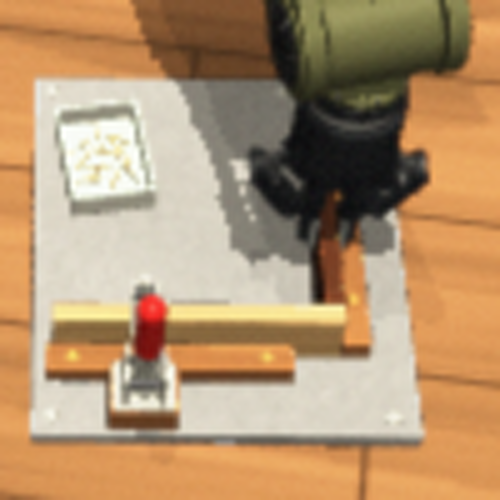

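The dark end stands along the fence with its end against the pale side at about (330,303). The tin and clamp are untouched and the push is steady, so I'm handing in.

```bash
python3 -c "
from h import *
st(); r.hand_in()"
```

```text
t41.77 tcp [490.4 241.9  53.5] jig [ 9.28 76.82 53.52] F [-14.9  -1.6   4.3] M [-0.6   2.   -0.13] gap 0.16
the job is handed in; nothing more can be done
```

The dark tray end is out of the rack and standing on the jig board along the long fence, with its end against the clamped pale side. I handed in at 41.8 s, still gripping and pushing.

**Last checks:**
- **Push:** the wrist read about 15 N along the fence, steady between 14.0 and 15.5 N over the last 2.5 s. Taking off about 4 N of sliding friction leaves roughly 11 N on the joint. I could not measure the joint force directly; allowing for uncertain friction it lies between about 10 and 15 N.
- **Seating:** there was about 2 N into the fence and 4–5 N down on the board, with almost no twisting moment. The tool stopped within 1 mm of the position the camera fit predicted, in both fence directions.
- **Everything else:** the last picture shows the pin tin, clamp and side where they were. The spare was last seen undisturbed when I gripped the tray end; I did not look at the rest of the bench again.

**What disagreed:**
- **First stop:** the part stopped about 5 mm short. I first took that for the pale side, helped by a misread overlay, but it was friction. I backed off and felt for the real stop.
- **Height:** the tool sat about 0.3 mm higher after I re-gripped than at first touch. A very slight lengthwise tilt of the part (a few tenths of a degree) is possible.
- **Downward load:** it rose to 14 N while I built up the push, so I eased it before the final hold.

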